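# Clear and pop the red lid of a desk tidy

### The job

The block of sticky notes is lying on the red push-to-open lid. Without picking it up, push it sideways with the fingertips until it lies flat on the cork deck of the same desk tidy, fully clear of the lid, then press down on the white dot near the front edge of the red lid so that its catch lets go, and draw back to let it spring ajar. Leave the blue lid shut and everything else on the desk where it is.

Things in the scene. Friction and masses are not known exactly. Their poses are not given: they have to be found in the camera images.
- red_tidy: Grey desk tidy with a red lid, fixed. Origin: on the desk under its middle, z up, front = -x, towards the robot. In its frame, mm: x -65 to 65, y -110 to 126. Red lid over x -65..60, y -110..-3, top 70 above the desk, no rim. Its +y part is the fixed cork deck (see red_deck), ending in a lip y 120..126.
- red_deck (a point): Centre of the top of the cork deck of the red tidy (fixed), at x 3, y 60 mm in red_tidy, same axes. Deck 124 (x) x 120 mm (y), 68.5 mm above the desk: a 1.5 mm step down from the lid. Only rim: the end lip on its +y side, 10 mm high.
- red_lid (a joint): Hinge along the red lid's rear edge (x 60, z 66 mm in red_tidy), lid 125 mm long. 0 shut, 0.40 rad ajar on its stop (front edge 48 mm up), negative pressed in, stop at -0.085. Pressed in by 0.06 rad (6 mm at the white dot; 4 to 6 N there, more nearer the hinge) the catch lets go; press on to the stop (9 mm) to be sure. The lid follows the finger up and stays ajar. It does not latch again.
- red_lid_press (a point): Centre of the white dot (22 mm) on top of the red lid, 20 mm behind its front edge and midway across: the place to press. Moves with the lid; its axes are the lid's.
- pad: Block of sticky notes, yellow with a pink and a green band, 76 x 76 mm, 22 mm high, about 0.1 kg, loose. Origin: centre of its underside, z up. Starts flat on the red lid, turned by up to 0.2 rad to the tidy.
- blue_tidy: The same kind of desk tidy with a blue lid; same sizes and axes as red_tidy, fixed.
- blue_lid (a joint): Hinge of the blue lid, like red_lid; stays at 0 (shut).
- stick: White memory stick 60 x 20 x 9 mm lying on the deck of the blue tidy; leave alone. Origin: under its middle.
- screwdriver: Screwdriver with yellow handle, 190 mm long, lying on the desk between the tidies; leave alone. Origin under its middle.
- jar: Orange jar with white cap, 72 mm across, 150 mm tall, standing behind the tidies; leave alone. Origin: centre of its underside.
- mug: White mug, 84 mm across, 95 mm tall, standing behind the tidies; leave alone. Origin: centre of its underside.
- calculator: Cream calculator 150 x 90 x 18 mm lying to the robot's right; leave alone. Origin: centre of its underside.
- dumbbell: Grey dumbbell 180 mm long, 78 mm high, 4.5 kg, lying at the left; leave alone. Origin: under its middle.
- giftbox: Reddish gift box 160 x 100 x 55 mm at the right, far side; leave alone. Origin: centre of its underside.
There are look-alikes about, which are no part of the job. There is more than one size of the pad; the job needs the larger.

How it is judged:
By the outcome, as a careful person would: the job done as asked, in the order asked, and still so for the second after the job is handed in, with the robot touching nothing.
It also fails if it takes over 45 s, if anything falls off the work surface, if the arm or the gripper's body presses on something with over 40 N, if the wrist force passes 120 N, or if a joint passes its speed limit or range.

### The arm

A 6-joint arm with a two-finger parallel gripper is mounted at the origin on the work surface. World frame = base frame: x ahead of the robot, y to its left, z up, the work surface at z = 0. Lengths are in m, angles in degrees, forces in N, time in s.
With the tool pointing down it reaches from about 0.3 to 0.95 m from the base axis. Payload 3.1 kg.
Tool frame: the origin (TCP) lies at the very end of the fingers, on their centre line; the grasp point (between the pads) lies 19 mm behind it (robot.grasp_offset is the distance from the TCP to the grasp point, in m); z points along the fingers, y is the line along which they close (so a half turn about z gives the same grasp; the last joint's range is limited). The gripper opens to 85 mm and grips with 20 to 120 N. Pads are 22 mm wide; open, the fingers measure 114 mm over their backs; the gripper's body (76 mm by 85 mm) begins 54 mm behind the grasp point. The pads swing forward as they close: fully open they stand 13 mm farther back than shut.
Start: joints at [-67.305, 17.653, 93.61, -0, 68.738, -3.994], TCP at [0.281, -0.558, 0.231] pointing down, gripper open.
Joint ranges: [-175.34, 175.34], [-45.06, 112.39], [2.9, 150.54], [-68.45, 248.45], [3.09, 151.38], [-168.51, 168.51]. Speed limits (degrees/s): [159.86, 159.86, 180, 180, 180, 180].

### API

Orientations are given as [roll, pitch, yaw] about the fixed x, y, z axes, in that order (R = Rz(yaw) Ry(pitch) Rx(roll)).
In Python, from bench import robot, optics, job gives the robot as it stands.
- The arm moves only by the tool carry_out, never from a script. Its argument "series" is a list that holds one entry, the list of rows, each a list of 5 numbers: the shift along the tool's x, y, z in m, then the turn about the tool's z in rad, then the closure, from 0 (fully open) to 1 (shut). In form: [[[tx, ty, tz, roll, claw], ...]]. A call has 1 to 12 rows; each row is the pose to reach, as a shift and turn from the pose commanded when the call began, along the tool's axes at that moment; what a row does not reach only later rows make up. A row lasts 1/8 s, in which the tool goes at most 62.5 mm and 10.7 degrees, less where a joint would pass 70% of its speed; a pose out of reach is approached as far as the arm can. A call with a gripper value outside its range is refused whole. The fingers move at their own pace and stop on an object; "grip_force" is the grip in N (left out, the last holds). Time passes only in rows, so rows that repeat a pose let the fingers close. It gives the time, the measured TCP pose, the force, the opening and the grip force at its end, in the units of the state.
- robot.state(): the state, without advancing time (a new reading comes with each control period).
- optics.camera(name): name is "scene" or "top" or "wrist"; returns the picture (400x640x3 uint8, blue, green, red); there is no depth.
- optics.camera_info(name): a dict with "K" (3x3 intrinsics, pixels), "cam_to_world" (4x4, takes a point from camera to world coordinates). Camera axes: x right, y down, z forward; pixel columns grow to the right and rows downward; lengths in m; the calibration is good to about 2 mm. A picture is of the moment at which its call begins: read the wrist's pose just before it. camera_info takes no time and is no camera call; for the wrist camera it gives the pose at the moment of the call.
- job.sign_off(): hands the job in; it is judged then, once.
Trained networks look in the newest picture that a camera, given by its name, has taken for a name from the list of things; names that differ only in an ending like _2 or _b are one class to them, and where a whole thing is asked for, a point or a joint stands for the part that bears it (a point fixed in the world has none). Each returns a list of dicts, best first, with "p" (0 to 1); they miss things now and then, are a little off and sometimes report something else, mostly with a low value. They report only what shows in the picture. A call takes as long as a camera call. They do not tell look-alikes from the thing itself.
- optics.regions_of(target, camera): "pixels" (400x640 bool, what is visible of it) and "box" ([left, top, right, bottom] in pixels, round what is visible of it).
The state is a dict: "time_s": time; "qpos": joint angles; "joint_vel": joint speeds; "effort": joint torques, N m; "tcp_pos": TCP position; "ee_rot": TCP orientation; "contact_force": force on the tool from outside, world axes, zero at the start; "wrist_torque": the same for the moment, N m; "width": finger opening in m; "gripper_force": force on a finger pad.
Only numpy, scipy, OpenCV 4.12 (cv2) and the standard library are available. Lean on these libraries where they do the work, as an engineer would, in place of code of your own. Each camera call takes 0.05 s, during which the arm holds its last target. There are 200 camera calls.

## Working session

There is one attempt and no reset: what is moved stays moved. The work goes in short steps, Python scripts to look and compute and a tool call to move; the robot and the scene stay as the last step left them, time stands still between calls to the robot, and variables do not carry over. Pictures are saved under pics/ and viewed, at most 10 in all, crops included, and the job is handed in when it is done.

Besides the shell and the picture viewer there is one more tool, called as name(argument=value, ...), one argument or row to a line, values as JSON. carry_out: Moves the arm, as the interface text tells. Its arguments: {"type":"object","properties":{"series":{"type":"array","items":{"type":"array","items":{"type":"array","items":{"type":"number"}}}},"grip_force":{"type":"number"}},"required":["series"]}

```bash
mkdir -p pics; ls; python3 - <<'E'
from bench import robot, optics, job
import cv2
s=robot.state(); print({k:s[k] for k in('time_s','tcp_pos','ee_rot','contact_force','width')})
for c in("top","scene"):
    cv2.imwrite(f"pics/{c}0.png",optics.camera(c)); i=optics.camera_info(c);print(c,i)
    for n in("pad","red_tidy","red_lid_press","red_lid","blue_tidy"):
        print(n,[(round(r["p"],2),r["box"],int(r["pixels"].sum())) for r in optics.regions_of(n,c)])
E
```

```text
pics
{'time_s': 0.0, 'tcp_pos': array([ 0.28037108, -0.55764786,  0.23001867]), 'ee_rot': array([-1.79864749e+02, -1.03924230e-02,  2.66881409e+01]), 'contact_force': array([-0.05978446,  0.90389128,  0.04117231]), 'width': 0.0854969788452416}
top {'K': array([[407.72862157,   0.        , 317.79500003],
       [  0.        , 407.72862157, 210.30382739],
       [  0.        ,   0.        ,   1.        ]]), 'cam_to_world': array([[-1.76779465e-03, -9.86032835e-01,  1.66541656e-01,
         3.66326789e-01],
       [-9.99861607e-01, -1.01209340e-03, -1.66054992e-02,
         2.86147581e-02],
       [ 1.65421231e-02, -1.66547962e-01, -9.85894586e-01,
         1.15961480e+00],
       [ 0.00000000e+00,  0.00000000e+00,  0.00000000e+00,
         1.00000000e+00]])}
pad [(0.93, [266.6, 257.7, 290.8, 285.8], 407), (0.66, [249.1, 187.2, 285.7, 225.0], 855), (0.37, [104.8, 161.9, 179.2, 212.2], 1720)]
red_tidy [(0.76, [197.3, 164.0, 293.3, 237.6], 3277), (0.69, [352.1, 181.2, 445.5, 230.3], 3987)]
red_lid_press [(0.71, [244.5, 182.2, 295.0, 238.7], 926)]
red_lid [(0.32, [448.6, 141.4, 504.6, 208.0], 2367)]
blue_tidy [(0.6, [352.1, 181.3, 441.7, 233.5], 4070)]
scene {'K': array([[395.01402134,   0.        , 320.176157  ],
       [  0.        , 395.01402134, 201.95296645],
       [  0.        ,   0.        ,   1.        ]]), 'cam_to_world': array([[ 0.90147539,  0.33129584, -0.27854119,  0.82752624],
       [ 0.43254845, -0.71277838,  0.55213116, -0.56079616],
       [-0.01561938, -0.61821521, -0.78585367,  0.89625963],
       [ 0.        ,  0.        ,  0.        ,  1.        ]])}
pad [(0.78, [282.4, 163.3, 307.2, 185.0], 324), (0.66, [327.0, 154.5, 368.7, 187.7], 785)]
red_tidy [(0.77, [318.7, 130.5, 409.5, 211.2], 3027)]
red_lid_press [(0.83, [316.0, 152.6, 374.3, 200.1], 554)]
red_lid [(0.89, [319.0, 154.4, 371.9, 197.9], 622)]
blue_tidy [(0.87, [242.9, 233.8, 336.7, 343.3], 5987)]
```

View pics/top0.png

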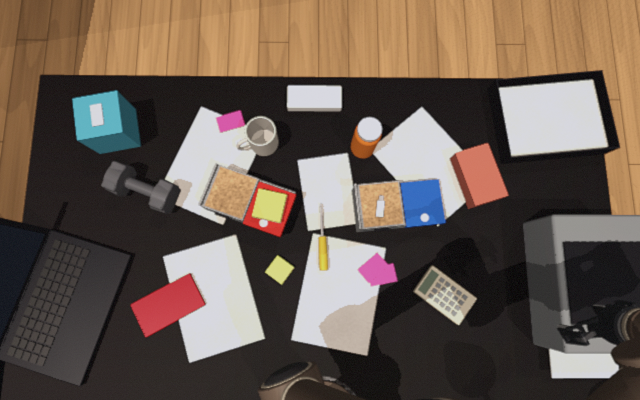

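```bash
python3 -c "
import cv2
a=cv2.imread('pics/top0.png')[150:300,180:310];b=cv2.imread('pics/scene0.png')[110:230,260:420]
a=cv2.resize(a,(390,450),interpolation=cv2.INTER_CUBIC);b=cv2.resize(b,(400,300),interpolation=cv2.INTER_CUBIC)
b=cv2.copyMakeBorder(b,0,150,0,0,0);cv2.imwrite('pics/crop0.png',cv2.hconcat([a,b]))"
```

```text
(no output)
```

View pics/crop0.png

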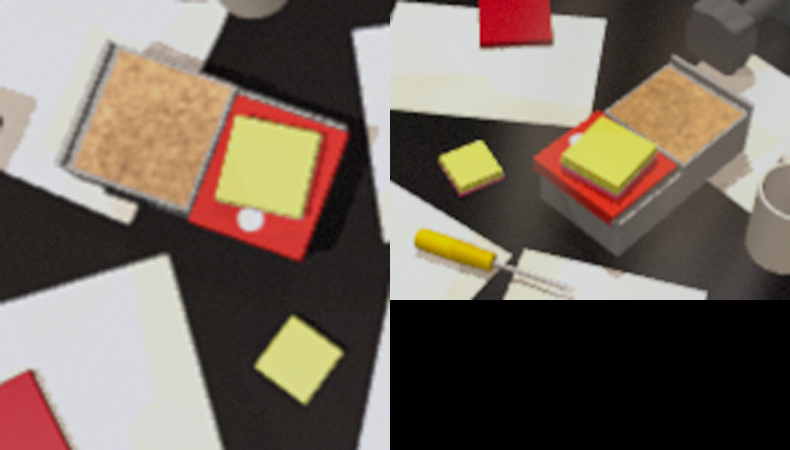

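The top view shows the large pad at about (268,205), lying on the red lid of the left tidy. Its dot is at (263,223) and its deck lies to the left, at (230,192). These could be mistaken for the targets:
- **Pad:** the small pad at (279,270), on the desk, and the pink notes at (230,121) and (378,270).
- **Red lid:** the red book at (168,305) and the gift box at (479,175).
- **Tidy:** the blue tidy at (400,204).

The crop confirms my choice: the larger yellow pad on the red lid.

```bash
cat > h.py <<'E'
import numpy as np, cv2
from bench import robot, optics, job
def proj(px,z,info):
    T=info["cam_to_world"]; d=np.c_[np.asarray(px,float),np.ones(len(px))]@np.linalg.inv(info["K"]).T@T[:3,:3].T
    o=T[:3,3]; return (o+d*((z-o[2])/d[:,2])[:,None])[:,:2]
def pix(P,info):
    T=np.linalg.inv(info["cam_to_world"]); c=np.asarray(P)@T[:3,:3].T+T[:3,3]; c=c@info["K"].T; return c[:,:2]/c[:,2:]
def rect(px,z,info):
    return cv2.minAreaRect((proj(px,z,info)*1000).astype(np.float32))
def blob(m):
    n,l,s,c=cv2.connectedComponentsWithStats(m.astype(np.uint8)); k=1+s[1:,4].argmax(); v,u=np.nonzero(l==k); return np.c_[u,v]
def hsv(im): return [a.astype(int) for a in cv2.split(cv2.cvtColor(im,cv2.COLOR_BGR2HSV))]
E
python3 - <<'E'
from h import *
for c,(x0,y0,x1,y1) in dict(top=(195,155,302,245),scene=(312,122,415,220)).items():
    im=cv2.imread(f"pics/{c}0.png"); info=optics.camera_info(c)
    h,s,v=hsv(im); roi=np.zeros(h.shape,bool); roi[y0:y1,x0:x1]=1
    red=roi&((h<6)|(h>174))&(s>170)&(v>110); yel=roi&(h>24)&(h<36)&(s>90)&(v>120)
    cork=roi&(h>8)&(h<22)&(s>60)&(v>110)
    wh=roi&(s<60)&(v>200)
    print(c,"lid",rect(blob(red),.07,info)); print("pad",rect(blob(yel),.092,info)); print("cork",rect(blob(cork),.0685,info))
    d=proj(blob(wh),.07,info); print("dot",d.mean(0),len(d))
E
```

```text
top lid ((554.5968627929688, 141.7480010986328), (108.81396484375, 123.38339233398438), 70.44070434570312)
pad ((560.0677490234375, 140.19171142578125), (76.738037109375, 77.23851013183594), 77.52871704101562)
cork ((600.7188110351562, 248.2423553466797), (109.03302764892578, 116.90523529052734), 70.37564849853516)
dot [0.64737709 0.29498364] 1260
scene lid ((555.8936157226562, 135.44607543945312), (120.61419677734375, 123.4802474975586), 71.45025634765625)
pad ((564.4404296875, 134.22535705566406), (86.28559112548828, 79.09085083007812), 78.07511901855469)
cork ((598.1278686523438, 243.82394409179688), (116.27046203613281, 120.03754425048828), 69.78380584716797)
dot [0.45226303 0.2429289 ] 1005
```

carry_out(
  series=[
    [[0.51,-0.447,0,-0.763,0.55],[0.51,-0.447,0,-0.763,0.55],[0.51,-0.447,0,-0.763,0.55],[0.51,-0.447,0,-0.763,0.55],[0.51,-0.447,0,-0.763,0.55],[0.51,-0.447,0,-0.763,0.55],[0.51,-0.447,0,-0.763,0.55],[0.51,-0.447,0,-0.763,0.55],[0.51,-0.447,0,-0.763,0.55],[0.51,-0.447,0,-0.763,0.55],[0.51,-0.447,0,-0.763,0.55],[0.51,-0.447,0,-0.763,0.55]],
  ],
)

```text
time_s: 2.1
tcp_pos: [0.5366, 0.0733, 0.2316]
ee_rot: [180.0, -0.1, 70.7]
contact_force: [-0.4, -0.5, -0.1]
width: 0.0386
gripper_force: 0.0
```

```bash
python3 - <<'E'
from h import *
s=robot.state(); print({k:s[k] for k in('time_s','tcp_pos','ee_rot','contact_force','width','joint_vel')})
i=optics.camera_info("wrist"); im=optics.camera("wrist"); 
th=np.radians(-19.6); R=np.array([[np.cos(th),-np.sin(th)],[np.sin(th),np.cos(th)]]); O=np.array([.5759,.1941])
def W(x,y,z): return np.r_[O+R@[x/1000,y/1000],z]
P=[W(-65,-110,.07),W(60,-110,.07),W(60,-3,.07),W(-65,-3,.07)]
dot=W(-45,-56.5,.07); print("dot",dot, pix([dot],optics.camera_info("top")),pix([dot],i))
cv2.polylines(im,[pix(P,i).astype(np.int32)],True,(255,0,0),1)
cv2.drawMarker(im,tuple(int(a) for a in pix([dot],i)[0]),(255,0,0))
cv2.imwrite("pics/w1.png",im)
E
```

```text
{'time_s': 2.1, 'tcp_pos': array([0.53662641, 0.07330734, 0.23156276]), 'ee_rot': array([ 1.79950156e+02, -6.83198829e-02,  7.07052682e+01]), 'contact_force': array([-0.40836779, -0.52458704, -0.07122519]), 'width': 0.038620110972711834, 'joint_vel': array([-3.56485464, -1.18678184,  2.28922544, -2.45512412,  1.13799632,
       -1.41204924])}
dot [0.5145544  0.15596907 0.07      ] [[263.6612697  223.38415562]] [[268.20860449 103.89481131]]
```

View pics/w1.png

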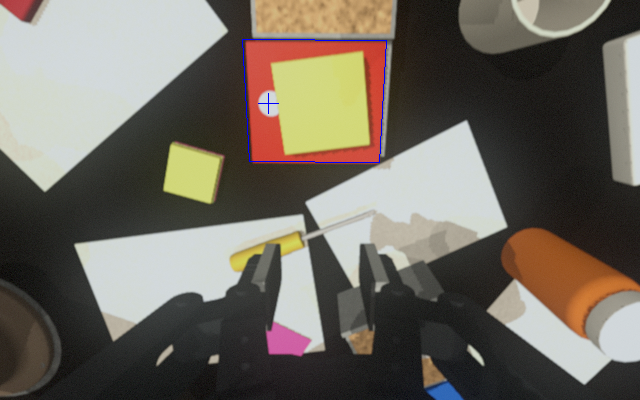

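carry_out(
  series=[
    [[0,0,0.06,0,0.55],[0,0,0.12,0,0.55],[0,0,0.15,0,0.55],[0,0,0.155,0,0.55],[0,0,0.155,0,0.55],[0.008,0,0.155,0,0.55],[0.016,0,0.155,0,0.55],[0.022,0,0.155,0,0.55],[0.028,0,0.155,0,0.55],[0.034,0,0.155,0,0.55],[0.04,0,0.155,0,0.55],[0.04,0,0.155,0,0.55]],
  ],
)

```text
time_s: 3.65
tcp_pos: [0.5492, 0.1082, 0.0762]
ee_rot: [180.0, -0.0, 70.4]
contact_force: [0.3, 0.3, 0.0]
width: 0.0381
gripper_force: 0.0
```

```bash
python3 - <<'E'
from h import *
a=optics.camera("wrist"); b=optics.camera("top")[150:250,190:310]
b=cv2.resize(b,(360,300),interpolation=cv2.INTER_CUBIC); a=cv2.resize(a[:,100:540],(440,400))
b=cv2.copyMakeBorder(b,0,100,0,0,0); cv2.imwrite("pics/p2.png",cv2.hconcat([a,b]))
E
```

```text
(no output)
```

View pics/p2.png

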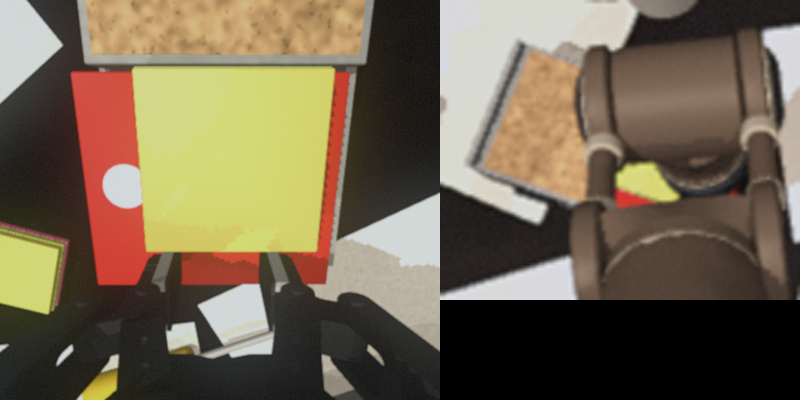

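The pad has squared up against both fingertips and is sliding cleanly, so I'll keep pushing.

carry_out(
  series=[
    [[0.009,0,0,0,0.55],[0.018,0,0,0,0.55],[0.027,0,0,0,0.55],[0.036,0,0,0,0.55],[0.045,0,0,0,0.55],[0.054,0,0,0,0.55],[0.062,0,0,0,0.55],[0.07,0,0,0,0.55],[0.078,0,0,0,0.55],[0.086,0,0,0,0.55],[0.093,0,0,0,0.55],[0.098,0,0,0,0.55]],
  ],
)

```text
time_s: 5.25
tcp_pos: [0.582, 0.2004, 0.0763]
ee_rot: [180.0, 0.0, 70.4]
contact_force: [-0.3, -0.8, 0.5]
width: 0.0385
gripper_force: 0.3
```

carry_out(
  series=[
    [[0,0,0,0,0.55],[-0.02,0,0,0,0.55],[-0.04,0,-0.03,0,0.8],[-0.06,0,-0.06,0,1],[-0.07,0,-0.08,0,1],[-0.07,0,-0.08,0,1],[-0.07,0,-0.08,0,1]],
  ],
)

```text
time_s: 6.12
tcp_pos: [0.5578, 0.134, 0.1555]
ee_rot: [-179.9, 0.0, 70.4]
contact_force: [0.2, -0.1, -1.0]
width: -0.0002
gripper_force: 0.0
```

```bash
python3 - <<'E'
from h import *
i=optics.camera_info("wrist"); im=optics.camera("wrist"); s=robot.state(); print(s['tcp_pos'],s['ee_rot'],s['width'])
th=np.radians(-19.6); R=np.array([[np.cos(th),-np.sin(th)],[np.sin(th),np.cos(th)]]); O=np.array([.5759,.1941])
h,S,v=hsv(im); p=blob((h>22)&(h<36)&(S>90)&(v>120)&(np.arange(400)[:,None]<330))
w=proj(p,.0905,i); t=(w-O)@R*1000; print("pad tidy-frame",cv2.minAreaRect(t.astype(np.float32)))
d=np.r_[O+R@[-.045,-.0565],.07]; cv2.drawMarker(im,tuple(int(a) for a in pix([d],i)[0]),(255,0,0))
print("dot",d, "tool dx,dy", )
y=np.radians(s['ee_rot'][2]); D=d[:2]-s['tcp_pos'][:2]; print(D@[np.cos(y),np.sin(y)],D@[np.sin(y),-np.cos(y)])
cv2.imwrite("pics/w3.png",im)
E
```

```text
[0.55751166 0.13421811 0.15498303] [-1.79885829e+02  4.73457839e-02  7.04167135e+01] 0.00011064041764903997
pad tidy-frame ((7.656948089599609, 41.54957580566406), (76.27933502197266, 49.3243408203125), 0.0032792577985674143)
dot [0.5145544  0.15596907 0.07      ] tool dx,dy
0.006094515060786725 -0.047762828679196595
```

View pics/w3.png

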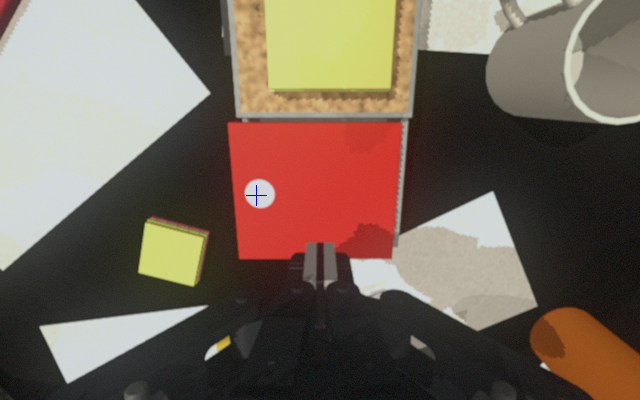

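The pad lies flat on the deck: it spans y 17 to 93 mm in the tidy frame, well clear of the lid, with the dot at (260,194). Next is pressing the dot.

carry_out(
  series=[
    [[0.006,-0.046,0,0,1],[0.006,-0.046,0.03,0,1],[0.006,-0.046,0.06,0,1],[0.006,-0.046,0.078,0,1],[0.006,-0.046,0.084,0,1],[0.006,-0.046,0.087,0,1],[0.006,-0.046,0.09,0,1],[0.006,-0.046,0.093,0,1],[0.006,-0.046,0.0955,0,1],[0.006,-0.046,0.0965,0,1],[0.006,-0.046,0.0965,0,1],[0.006,-0.046,0.0965,0,1]],
  ],
)

```text
time_s: 7.68
tcp_pos: [0.5174, 0.1553, 0.0609]
ee_rot: [180.0, -0.0, 70.4]
contact_force: [-5.3, 0.2, 8.7]
width: 0.0003
gripper_force: 4.6
```

carry_out(
  series=[
    [[0,0,-0.006,0,1],[0,0,-0.014,0,1],[0,0,-0.024,0,1],[0,0,-0.034,0,1],[0,0,-0.044,0,1],[0,0,-0.056,0,1],[0,0,-0.07,0,1],[-0.03,0,-0.11,0,1],[-0.08,0,-0.14,0,1],[-0.13,0,-0.14,0,1],[-0.18,0,-0.14,0,1],[-0.2,0,-0.14,0,1]],
  ],
)

```text
time_s: 9.18
tcp_pos: [0.4487, -0.0351, 0.2003]
ee_rot: [-180.0, 0.0, 70.3]
contact_force: [-0.5, 0.8, 0.0]
width: 0.0001
gripper_force: 0.0
```

```bash
python3 - <<'E'
from h import *
a=optics.camera("scene")[100:260,240:440]; b=optics.camera("top")[140:300,180:340]
cv2.imwrite("pics/f.png",cv2.hconcat([cv2.resize(a,(440,352)),cv2.resize(b,(352,352))])); print(robot.state()['contact_force'])
E
```

```text
[-0.21992475  0.30605318  0.2117177 ]
```

View pics/f.png

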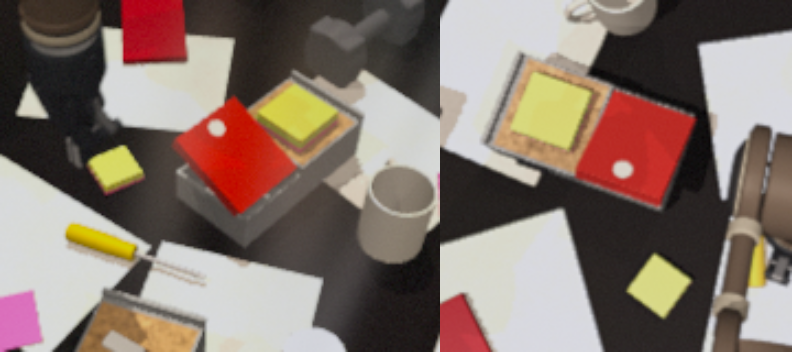

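The picture shows the red lid ajar with its front edge raised, the pad flat on the cork deck, and everything else in place. The arm is clear, so I'm handing in.

```bash
python3 -c "
from bench import job
print(job.sign_off())"
```

```text
the job is handed in; nothing more can be done
None
```

The job is handed in: the sticky-note block lies flat on the cork deck, clear of the lid, the red lid has sprung ajar, and I saw nothing else moved, though the last close-up caught only a corner of the blue tidy.

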